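# Complete the kit and tally it on its plunger counter

## Robot

A 6-joint arm with a two-finger parallel gripper is mounted at the origin on the work surface. World frame = base frame: x ahead of the robot, y to its left, z up, the work surface at z = 0. Lengths are in m, angles in rad, forces in N, time in s.
With the tool pointing down it reaches from about 0.275 to 0.875 m from the base axis. Payload 12.5 kg.
Tool frame: the origin (TCP) lies at the very end of the fingers, on their centre line; the grasp point (between the pads) lies 19 mm behind it; z points along the fingers, y is the line along which they close (so a half turn about z gives the same grasp; the last joint's range is limited). The gripper opens to 85 mm and grips with 20 to 120 N. Pads are 22 mm wide; open, the fingers measure 114 mm over their backs; the gripper's body (76 mm by 85 mm) begins 54 mm behind the grasp point. The pads swing forward as they close: fully open they stand 13 mm farther back than shut.
Start: joints at [-1.393, 0.351, 1.652, -0, 1.139, -0.085], TCP at [0.143, -0.531, 0.231] pointing down, gripper open.
Joint ranges: [-2.75, 2.75], [-0.79, 2.1], [0.01, 2.65], [-1.57, 4.71], [0.07, 3.14], [-2.87, 2.87]. Speed limits (rad/s): [2.22, 2.22, 2.79, 3.14, 3.14, 3.14].

## Interface

Orientations are given as a unit quaternion [x, y, z, w].
In Python, from plant import ctrl gives the robot as it stands.
- The arm moves only by the tool apply_moves, never from a script. Its arguments are lists of equal length, an entry for each row: "linear": the shift along the tool's x, y, z in cm, a list of three; "angular": the turn, a rotation vector about the tool's x, y, z in rad, a list of three. In form: {"linear": [[tx, ty, tz], ...], "angular": [[wx, wy, wz], ...]}. A call has 1 to 10 rows; each row is the pose to reach, as a shift and turn from the pose commanded when the call began, along the tool's axes at that moment; what a row does not reach only later rows make up. A row lasts 1/10 s, in which the tool goes at most 50 mm and 8.59 degrees, less where a joint would pass 70% of its speed; a pose out of reach is approached as far as the arm can. A call with a gripper value outside its range is refused whole. "jaw" is the closure, from -1 (fully open) to 1 (shut), set as the call begins (left out, the last holds). The fingers move at their own pace and stop on an object; the grip force is fixed at half the most. Time passes only in rows, so rows that repeat a pose let the fingers close. It gives the time, the measured TCP pose, the force, the opening and the grip force at its end, in the units of the state.
- ctrl.state(): the state, without advancing time (a new reading comes with each control period).
- ctrl.capture(name): name is "scene" or "top" or "wrist"; returns (picture, depth): 400x640x3 uint8, red, green, blue; 400x640 float32, m along the optical axis (not along the pixel's ray), 0 where there is no reading.
- ctrl.camera_info(name): a dict with "K" (3x3 intrinsics, pixels), "camera_from_world" (4x4, takes a point from world to camera coordinates). Camera axes: x right, y up, looking along -z (the intrinsics and any distortion apply to the point x, -y, -z); pixel columns grow to the right and rows downward; lengths in m; the calibration is good to about 2 mm. The wrist camera is an equidistant fisheye: a pixel r from the principal point sees the ray r / f radians off the axis. A picture is of the moment at which its call begins: read the wrist's pose just before it. camera_info takes no time and is no camera call; for the wrist camera it gives the pose at the moment of the call.
- ctrl.hand_in(): hands the job in; it is judged then, once.
The state is a dict: "time": time; "joint_pos": joint angles; "qd": joint speeds; "tau": joint torques, N m; "position": TCP position; "ee_rot": TCP orientation; "ft_force": force on the tool from outside, world axes, zero at the start; "wrist_torque": the same for the moment, N m; "opening": finger opening in m; "grip_force": force on a finger pad.
Only numpy, scipy, OpenCV 4.12 (cv2) and the standard library are available. Lean on these libraries where they do the work, as an engineer would, in place of code of your own. Each camera call takes 0.05 s, during which the arm holds its last target. There are 200 camera calls.

## Task

One of the two kit stations is still missing its tube socket: set the spare socket from the shelf down gently, upright with its flanged base on the floor of that station's empty bay, and let go. Then press the plunger on that same station's counter all the way down to its stop, hold it there for a moment without ramming it, and let it spring back up. Leave the complete station's socket and plunger, and the other things on the shelf, alone.

Things in the scene. Friction and masses are not known exactly. Their poses are not given: they have to be found in the camera images.
- station_left: the kit station on the robot's left, one of two alike, fixed: grey base 240 x 165 x 6 mm; near part (-x) a tray, wall tops 24 mm above the shelf, with a wide socket bay and, at +y, a narrow compartment of small fixed parts; far part (+x) an aluminium counter 84 x 80 mm, 76 mm high (collar 96), steel plunger on top. Origin: centre of the base's underside; x from tray to counter, z up
- station_right: the kit station on the robot's right, one of two alike, fixed: grey base 240 x 165 x 6 mm; near part (-x) a tray, wall tops 24 mm above the shelf, with a wide socket bay and, at +y, a narrow compartment of small fixed parts; far part (+x) an aluminium counter 84 x 80 mm, 76 mm high (collar 96), steel plunger on top. Origin: centre of the base's underside; x from tray to counter, z up
- bay_left (a point): centre of the socket bay's floor in station_left, 6 mm above the shelf; in the station's frame at x -50, y -22.5 mm; the bay floor is 132 mm along x and 111 mm along y; either empty of a socket (then only a thin flat paper card lies in it, to be left there) or holding one
- bay_right (a point): centre of the socket bay's floor in station_right, 6 mm above the shelf; in the station's frame at x -50, y -22.5 mm; the bay floor is 132 mm along x and 111 mm along y; either empty of a socket (then only a thin flat paper card lies in it, to be left there) or holding one
- head_left (a point): centre of the flat top of the round steel plunger head (48 mm diameter, 14 mm thick) of station_left's counter; 130 mm above the shelf when up; moves down with the plunger
- head_right (a point): centre of the flat top of the round steel plunger head (48 mm diameter, 14 mm thick) of station_right's counter; 130 mm above the shelf when up; moves down with the plunger
- plunger_left (a joint): how far the plunger of station_left is pressed down, in m: 0 up, 0.018 at its stop; a spring returns it (about 4 N to start, 11 N at the stop)
- plunger_right (a joint): how far the plunger of station_right is pressed down, in m: 0 up, 0.018 at its stop; a spring returns it (about 4 N to start, 11 N at the stop)
- socket_1: cream bakelite tube socket, one of two alike: round base 66 mm across and 16 mm high, cone to 20 mm, then a round collar 48 mm across up to the flat top at 66 mm; about 130 g. Origin: centre of the underside, z up. At the start one socket stands in a station's bay, the other (the spare) on the shelf between the stations
- socket_2: cream bakelite tube socket, one of two alike: round base 66 mm across and 16 mm high, cone to 20 mm, then a round collar 48 mm across up to the flat top at 66 mm; about 130 g. Origin: centre of the underside, z up. At the start one socket stands in a station's bay, the other (the spare) on the shelf between the stations
- dispenser: hand-crank tape dispenser frame of cast aluminium, 170 x 80 mm base, 117 mm high, crank at +y; bystander. Origin: centre of the underside
- fuse_holder: glass fuse in steel clips on a brown phenolic base 130 x 50 mm, 43 mm high; bystander. Origin: centre of the underside
- lug: copper ground lug lying flat, 96 mm long, 42 mm wide, 23 mm high; bystander. Origin: centre of the underside
- board: flat brown phenolic board 100 x 170 x 6 mm; bystander. Origin: centre of the underside

How it is judged:
By the outcome, as a careful person would: the job done as asked, in the order asked, and still so for the second after the job is handed in, with the robot touching nothing.
It also fails if it takes over 48 s, if anything falls off the work surface, if the arm or the gripper's body presses on something with over 40 N, if the wrist force passes 120 N, or if a joint passes its speed limit or range.

## Working session

There is one attempt and no reset: what is moved stays moved. The work goes in short steps, Python scripts to look and compute and a tool call to move; the robot and the scene stay as the last step left them, time stands still between calls to the robot, and variables do not carry over. Pictures are saved under pics/ and viewed, at most 10 in all, crops included, and the job is handed in when it is done.

Besides the shell and the picture viewer there is one more tool, called after ">>>" in YAML: its name, and indented under it one key for each argument. apply_moves: Moves the arm, as the interface text tells. Its arguments: {"type":"object","properties":{"linear":{"type":"array","items":{"type":"array","items":{"type":"number"}}},"angular":{"type":"array","items":{"type":"array","items":{"type":"number"}}},"jaw":{"type":"number"}},"required":["linear","angular"]}

```bash
mkdir -p pics; cat > h.py <<'E'
import numpy as np, cv2
from plant import ctrl
from scipy.spatial.transform import Rotation as R
def snap(n,f):
    p,d=ctrl.capture(n); cv2.imwrite(f'pics/{f}.png',p[:,:,::-1]); np.save(f'pics/{f}.npy',d); return p,d
def cloud(n,d):
    i=ctrl.camera_info(n);K=i['K'];T=np.linalg.inv(np.array(i['camera_from_world']))
    v,u=np.mgrid[:400,:640]; K=np.array(K)
    P=np.stack([(u-K[0,2])/K[0,0]*d,-(v-K[1,2])/K[1,1]*d,-d,np.ones_like(d)],-1)
    W=(P@T.T)[...,:3]; W[d==0]=np.nan; return W
E
python3 - <<'E'
from h import *
snap('top','top');snap('scene','scene')
for n in('top','scene'):print(n,ctrl.camera_info(n))
print(ctrl.state())
E
```

```text
top {'K': array([[499.79367919,   0.        , 322.9188183 ],
       [  0.        , 499.79367919, 208.24098995],
       [  0.        ,   0.        ,   1.        ]]), 'camera_from_world': array([[-0.00941453, -0.99985889, -0.01391271,  0.01424262],
       [ 0.99821718, -0.01021733,  0.05880538, -0.62664584],
       [-0.05893923, -0.01333428,  0.99817251, -1.44900475],
       [ 0.        ,  0.        ,  0.        ,  1.        ]])}
scene {'K': array([[471.64719406,   0.        , 316.90182765],
       [  0.        , 471.64719406, 213.41704176],
       [  0.        ,   0.        ,   1.        ]]), 'camera_from_world': array([[-0.13797503,  0.99031747, -0.01530387,  0.07352381],
       [-0.60489061, -0.07202048,  0.79304502,  0.30886052],
       [ 0.78426414,  0.11867758,  0.60897077, -2.00227265],
       [ 0.        ,  0.        ,  0.        ,  1.        ]])}
{'time': 0.1, 'joint_pos': array([-1.39261791e+00,  3.51177347e-01,  1.65234717e+00,  1.25545938e-05,
        1.13910873e+00, -8.46072432e-02]), 'qd': array([-0.00150113, -0.00105012, -0.00192663, -0.0015485 ,  0.00177379,
        0.00085772]), 'tau': array([ 4.63655431e-05, -5.06830430e+01, -2.91878200e+01, -7.64304127e-05,
        2.68154567e-03,  3.19924413e-05]), 'position': array([ 0.14284587, -0.53082186,  0.23081991]), 'ee_rot': array([ 9.91380584e-01,  1.31012470e-01, -1.86396578e-05, -5.19993302e-04]), 'ft_force': array([-0.08263443,  0.12686361,  0.32790121]), 'wrist_torque': array([-0.01600647,  0.01597923,  0.01115359]), 'grip_force': 0.0, 'opening': 0.08524364735919572}
```

View pics/top.png

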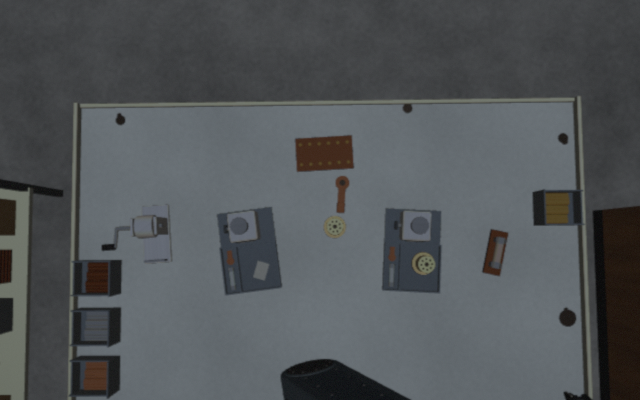

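View pics/scene.png

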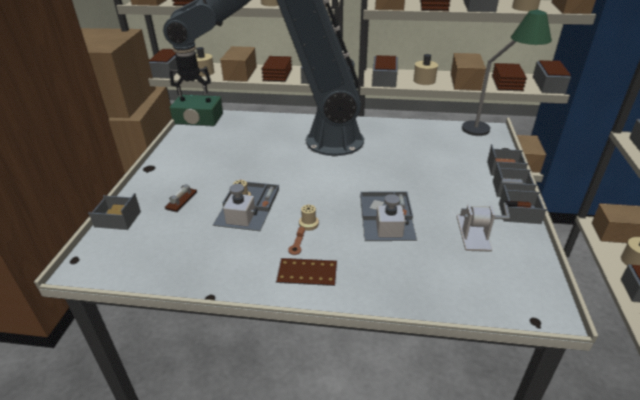

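Station_left is the one without a socket: the card is at (261,270) in the top view. The spare stands at (335,227), and the right bay holds a socket at (426,263). Next I measure from depth and colour.

```bash
python3 - <<'E'
from h import *
d=np.load('pics/top.npy');W=cloud('top',d);im=cv2.imread('pics/top.png')
def box(u0,u1,v0,v1):
    m=np.zeros((400,640),bool);m[v0:v1,u0:u1]=1;return m
print('table z',np.nanmedian(W[300:340,200:260,2]))
# station base dark grey pixels
for nm,b in(('L',box(205,295,198,302)),('R',box(372,450,198,302))):
    m=b&(im.max(2)<115); m=cv2.morphologyEx((m*255).astype('uint8'),cv2.MORPH_CLOSE,np.ones((5,5)))
    c=max(cv2.findContours(m,0,2)[0],key=cv2.contourArea)
    i=ctrl.camera_info('top');K=i['K'];T=np.linalg.inv(i['camera_from_world'])
    def plane(p,z):
        r=T[:3,:3]@np.array([(p[0]-K[0,2])/K[0,0],-(p[1]-K[1,2])/K[1,1],-1]);o=T[:3,3];return o+r*(z-o[2])/r[2]
    q=np.array([plane(p[0],.006)[:2]for p in c],'float32')
    print(nm,'base rect',cv2.minAreaRect(q),cv2.boxPoints(cv2.minAreaRect(q)).round(3).tolist())
    h=b&(W[...,2]>.118);p=W[h];print(' head',h.sum(),np.median(p,0),cv2.minEnclosingCircle(p[:,:2].astype('float32')))
    h=b&(W[...,2]>.066)&(W[...,2]<.084);p=W[h];print(' counter',h.sum(),p.mean(0),cv2.minAreaRect(p[:,:2].astype('float32')))
h=box(315,355,210,245)&(W[...,2]>.055);p=W[h];print('spare top',h.sum(),p.mean(0),cv2.minEnclosingCircle(p[:,:2].astype('float32')))
h=box(315,355,170,215)&(W[...,2]>.006);p=W[h];print('lug',p.min(0),p.max(0))
b=(slice(170,310),slice(190,370))
cv2.imwrite('pics/c1.png',cv2.resize(im[b],None,fx=4.2,fy=4.2,interpolation=2))
E
```

```text
table z -0.0006660518322008091
L base rect ((0.5088027119636536, 0.22718589007854462), (0.26499566435813904, 0.30401411652565), 89.65567779541016) [[0.35600000619888306, 0.09600000083446503], [0.6600000262260437, 0.09399999678134918], [0.6620000004768372, 0.35899999737739563], [0.3580000102519989, 0.3610000014305115]]
 head 242 [0.57432519 0.23775817 0.12899513] ((0.5747581720352173, 0.23873916268348694), 0.0239420123398304)
 counter 578 [0.57441581 0.23324115 0.07490434] ((0.5749632716178894, 0.23863562941551208), (0.08389964699745178, 0.08066652715206146), 7.155491352081299)
R base rect ((0.5041650533676147, -0.24912519752979279), (0.2277265340089798, 0.3020670711994171), 89.39714813232422) [[0.35199999809265137, -0.3610000014305115], [0.6539999842643738, -0.36500000953674316], [0.656000018119812, -0.13699999451637268], [0.3540000021457672, -0.1340000033378601]]
 head 248 [ 0.57213865 -0.25281617  0.12994891] ((0.5716422200202942, -0.25364503264427185), 0.02397686056792736)
 counter 821 [ 0.54105448 -0.25735408  0.07455173] ((0.5277775526046753, -0.25610941648483276), (0.1755521148443222, 0.08549562841653824), 3.2890825271606445)
spare top 224 [ 0.57221009 -0.02365719  0.0662889 ] ((0.57236248254776, -0.023681169375777245), 0.023867100477218628)
lug [ 0.60991884 -0.08465133  0.00600384] [0.74151948 0.03121304 0.03173036]
```

View pics/c1.png

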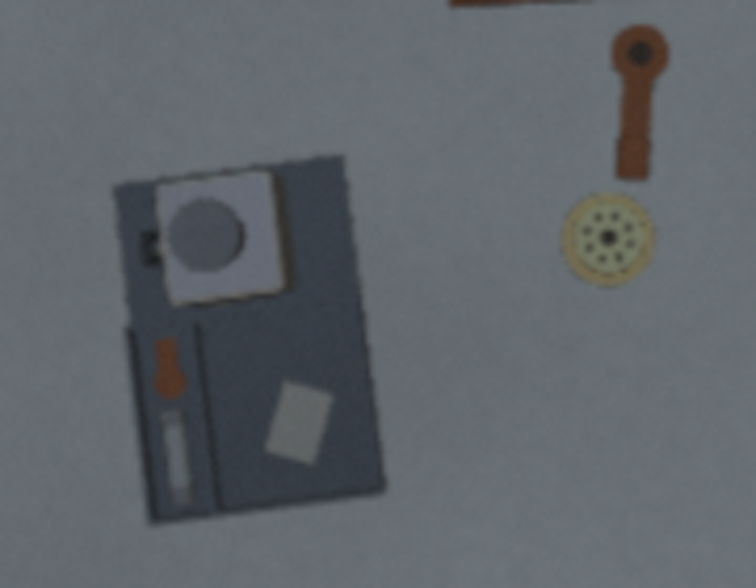

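```bash
cat >> h.py <<'E'
def plane(p,z,n='top'):
    i=ctrl.camera_info(n);K=i['K'];T=np.linalg.inv(i['camera_from_world'])
    r=T[:3,:3]@np.array([(p[0]-K[0,2])/K[0,0],-(p[1]-K[1,2])/K[1,1],-1]);o=T[:3,3];return o+r*(z-o[2])/r[2]
E
python3 - <<'E'
from h import *
c=[plane((u/4.2+190-.4,v/4.2+170-.4),z)[:2] for u,v,z in((115,186,.006),(343,156,.006),(386,491,.024),(150,523,.024),(300,422,.006))]
TL,TR,BR,BL,card=c
print(np.round(c,4)); o=np.mean(c[:4],0)
x=(TL+TR-BL-BR)/2; y=(TL+BL-TR-BR)/2
print('center',o,'len',np.linalg.norm(x),np.linalg.norm(y),'yaw',np.degrees(np.arctan2(x[1],x[0])),np.degrees(np.arctan2(-y[0],y[1])))
a=np.radians(7.15);M=np.array([[np.cos(a),-np.sin(a)],[np.sin(a),np.cos(a)]])
print('bay',o+M@[-.05,-.0225],'card in st',M.T@(card-o),'head in st',M.T@(np.array([.5748,.2385])-o),'counter',M.T@(np.array([.57496,.2386])-o))
s=ctrl.state();r=R.from_quat(s['ee_rot']);print(r.as_matrix().round(3))
E
```

```text
[[0.6139 0.3229]
 [0.6335 0.1614]
 [0.4002 0.1303]
 [0.3795 0.2938]
 [0.4469 0.1922]]
center [0.50678267 0.22711312] len 0.23580794543509062 0.16369539224427568 yaw 7.328075580047281 7.0577166893345575
bay [0.45997201 0.19856472] card in st [-0.06371103 -0.02714535] head in st [0.0689057  0.00283239] counter [0.0690769 0.0029117]
[[ 0.966  0.26  -0.   ]
 [ 0.26  -0.966  0.001]
 [ 0.    -0.001 -1.   ]]
```

Bay centre is at (0.460, 0.199), station yaw about 7.15°, head at (0.575, 0.2385) and spare at (0.572, -0.024). I move above the spare with the tool aligned to the station.

>>> apply_moves:
  linear:
    - [3,-2.1,0]
    - [6,-4.2,0]
    - [10,-7,0]
    - [14,-9.7,0]
    - [18,-12.5,0]
    - [22,-15.2,0]
    - [26,-18,0]
    - [29.5,-20.4,0]
    - [33,-22.8,0]
    - [36,-24.9,0]
  angular:
    - [0,0,0.014]
    - [0,0,0.028]
    - [0,0,0.042]
    - [0,0,0.056]
    - [0,0,0.07]
    - [0,0,0.084]
    - [0,0,0.098]
    - [0,0,0.112]
    - [0,0,0.126]
    - [0,0,0.138]

```text
time: 1.1
position: [0.4268, -0.1953, 0.2312]
ee_rot: [0.998, 0.062, -0.0, -0.0]
ft_force: [0.6, -0.4, 1.0]
opening: 0.0852
grip_force: 0.0
```

```bash
cat >> h.py <<'E'
def go(t,yaw=None):
    s=ctrl.state();M=R.from_quat(s['ee_rot']).as_matrix()
    print('t',round(s['time'],2),'pos',s['position'].round(4),'yaw',np.degrees(np.arctan2(M[1,0],M[0,0])).round(2),'open',round(s['opening'],4),'F',s['ft_force'].round(1),'grip',round(s['grip_force'],1))
    print('tool shift cm',(100*M.T@(np.array(t)-s['position'])).round(2))
E
python3 -c "
from h import *
go([.572,-.024,.15])"
```

```text
t 1.1 pos [ 0.4268 -0.1953  0.2312] yaw 7.16 open 0.0852 F [ 0.6 -0.4  1. ] grip 0.0
tool shift cm [ 16.54 -15.18   8.12]
```

>>> apply_moves:
  linear:
    - [2.5,-2.3,0.5]
    - [5,-4.6,1.5]
    - [8,-7.3,3]
    - [11,-10.1,4.5]
    - [13.5,-12.4,6]
    - [15.5,-14.2,7.2]
    - [16.4,-15.1,8]
    - [16.5,-15.2,8.1]
    - [16.5,-15.2,8.1]
  angular:
    - [0,0,0]
    - [0,0,0]
    - [0,0,0]
    - [0,0,0]
    - [0,0,0]
    - [0,0,0]
    - [0,0,0]
    - [0,0,0]
    - [0,0,0]

```text
time: 2.0
position: [0.5702, -0.0263, 0.1503]
ee_rot: [0.998, 0.062, -0.0, 0.0]
ft_force: [0.1, -0.1, 0.5]
opening: 0.0853
grip_force: 0.0
```

```bash
python3 -c "
from h import *
go([.572,-.024,.028]); i=ctrl.camera_info('wrist');print(i)
p,d=snap('wrist','w1')"
```

```text
t 2.0 pos [ 0.5702 -0.0263  0.1503] yaw 7.15 open 0.0853 F [ 0.1 -0.1  0.5] grip 0.0
tool shift cm [ 0.21 -0.2  12.23]
{'K': array([[309.70691629,   0.        , 321.08195325],
       [  0.        , 309.70691629, 207.89427903],
       [  0.        ,   0.        ,   1.        ]]), 'camera_from_world': array([[ 1.23361947e-01, -9.92361684e-01,  3.43357739e-04,
        -9.62973385e-02],
       [ 9.55079734e-01,  1.18633410e-01, -2.71567332e-01,
        -5.27763243e-01],
       [ 2.69452281e-01,  3.38290087e-02,  9.62419382e-01,
        -4.54174827e-01],
       [ 0.00000000e+00,  0.00000000e+00,  0.00000000e+00,
         1.00000000e+00]])}
```

View pics/w1.png

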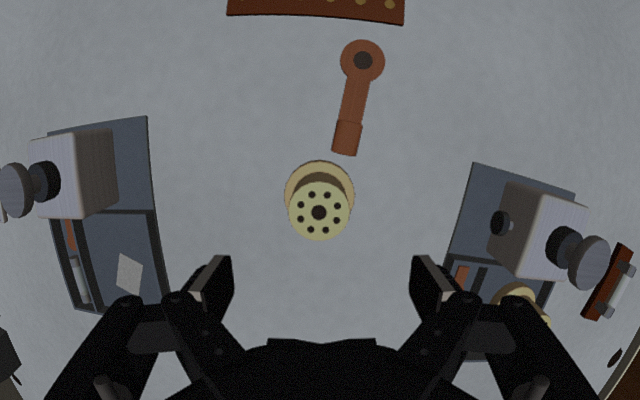

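The spare's top centre is at (319,211), centred between the fingers at about columns 220 and 425.

```bash
cat >> h.py <<'E'
def wpt(p,z):
    i=ctrl.camera_info('wrist');K=i['K'];T=np.linalg.inv(i['camera_from_world'])
    a=np.array([p[0]-K[0,2],p[1]-K[1,2]])/K[0,0];t=np.hypot(*a);a=a/t*np.sin(t)
    r=T[:3,:3]@np.array([a[0],-a[1],-np.cos(t)]);o=T[:3,3];return o+r*(z-o[2])/r[2]
E
python3 -c "
from h import *
q=wpt((319,211),.066);print(q);go([.572,-.0238,.028])"
```

```text
[ 0.57187547 -0.02466532  0.066     ]
t 2.05 pos [ 0.5702 -0.0266  0.1507] yaw 7.12 open 0.0853 F [-0.7 -1.   0.3] grip 0.0
tool shift cm [ 0.21 -0.26 12.27]
```

>>> apply_moves:
  linear:
    - [0.2,-0.15,1.5]
    - [0.2,-0.15,4]
    - [0.2,-0.15,6.5]
    - [0.2,-0.15,9]
    - [0.2,-0.15,11]
    - [0.2,-0.15,12]
    - [0.2,-0.15,12.2]
    - [0.2,-0.15,12.2]
  angular:
    - [0,0,0]
    - [0,0,0]
    - [0,0,0]
    - [0,0,0]
    - [0,0,0]
    - [0,0,0]
    - [0,0,0]
    - [0,0,0]

```text
time: 2.85
position: [0.5726, -0.0243, 0.0286]
ee_rot: [0.998, 0.062, 0.0, 0.0]
ft_force: [0.4, -0.3, -0.1]
opening: 0.0848
grip_force: 0.0
```

>>> apply_moves:
  linear:
    - [0,0,0]
    - [0,0,0]
    - [0,0,0]
    - [0,0,0]
    - [0,0,0]
    - [0,0,0]
    - [0,0,0]
    - [0,0,0]
  angular:
    - [0,0,0]
    - [0,0,0]
    - [0,0,0]
    - [0,0,0]
    - [0,0,0]
    - [0,0,0]
    - [0,0,0]
    - [0,0,0]
  jaw: 1

```text
time: 3.65
position: [0.5728, -0.024, 0.0294]
ee_rot: [0.998, 0.062, 0.001, 0.0]
ft_force: [-3.3, 0.8, 8.1]
opening: 0.0469
grip_force: 61.2
```

>>> apply_moves:
  linear:
    - [0,0,-0.5]
    - [0,0,-2]
    - [0,0,-4.5]
    - [0,0,-7]
    - [0,0,-9]
    - [-0.5,-1.5,-10]
    - [-1.3,-3.5,-10]
    - [-2.2,-6,-10]
    - [-3.2,-9,-10]
    - [-4.3,-12,-10]
  angular:
    - [0,0,0]
    - [0,0,0]
    - [0,0,0]
    - [0,0,0]
    - [0,0,0]
    - [0,0,0]
    - [0,0,0]
    - [0,0,0]
    - [0,0,0]
    - [0,0,0]

```text
time: 4.65
position: [0.5136, 0.0912, 0.1286]
ee_rot: [0.998, 0.062, -0.0, -0.0]
ft_force: [-0.0, 1.0, -1.7]
opening: 0.0469
grip_force: 61.8
```

>>> apply_moves:
  linear:
    - [-1,-3,0]
    - [-2,-6,0]
    - [-3,-8.6,0]
    - [-3.8,-10.6,0]
    - [-4.1,-11.5,0]
    - [-4.1,-11.5,0]
    - [-4.1,-11.5,0]
    - [-4.1,-11.5,0]
  angular:
    - [0,0,0]
    - [0,0,0]
    - [0,0,0]
    - [0,0,0]
    - [0,0,0]
    - [0,0,0]
    - [0,0,0]
    - [0,0,0]

```text
time: 5.45
position: [0.4602, 0.198, 0.1283]
ee_rot: [0.998, 0.062, 0.0, 0.0]
ft_force: [-0.5, -0.5, -1.4]
opening: 0.0469
grip_force: 61.9
```

```bash
python3 -c "
from h import *
go([.46,.1986,.0354]);snap('wrist','w2');p,d=snap('top','t2');go([.46,.1986,.0354])
a=cv2.imread('pics/w2.png');b=cv2.imread('pics/t2.png')[190:310,190:360]
b=cv2.resize(b,(567,400),interpolation=2)
cv2.imwrite('pics/c2.png',cv2.resize(np.hstack([a,b]),(800,266),interpolation=3))
W=cloud('top',d);m=np.zeros((400,640),bool);m[190:310,190:360]=1;m&=W[...,2]>.25
"
```

```text
t 5.45 pos [0.4602 0.198  0.1283] yaw 7.1 open 0.0469 F [-0.5 -0.5 -1.4] grip 61.9
tool shift cm [-0.02 -0.07  9.29]
t 5.55 pos [0.4602 0.198  0.1283] yaw 7.09 open 0.0465 F [ 0.2 -1.1 -1.7] grip 61.9
tool shift cm [-0.01 -0.06  9.29]
```

View pics/w2.png

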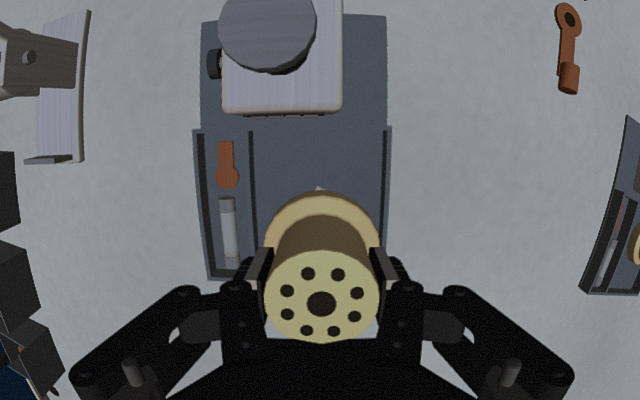

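The socket is held upright, top centre at (322,303), between the divider (column 252) and the right wall (column 388). I lower it gently.

>>> apply_moves:
  linear:
    - [0,0,1.5]
    - [0,0,3.5]
    - [0,0,5.5]
    - [0,0,7]
    - [0,0,8]
    - [0,0,8.5]
    - [0,0,8.8]
    - [0,0,8.9]
    - [0,0,8.9]
  angular:
    - [0,0,0]
    - [0,0,0]
    - [0,0,0]
    - [0,0,0]
    - [0,0,0]
    - [0,0,0]
    - [0,0,0]
    - [0,0,0]
    - [0,0,0]

```text
time: 6.45
position: [0.4601, 0.1988, 0.0397]
ee_rot: [0.998, 0.062, 0.0, -0.0]
ft_force: [-0.3, 0.6, -1.9]
opening: 0.0469
grip_force: 61.8
```

>>> apply_moves:
  linear:
    - [0,0,0.05]
    - [0,0,0.1]
    - [0,0,0.15]
    - [0,0,0.2]
    - [0,0,0.25]
    - [0,0,0.25]
  angular:
    - [0,0,0]
    - [0,0,0]
    - [0,0,0]
    - [0,0,0]
    - [0,0,0]
    - [0,0,0]

```text
time: 7.05
position: [0.4598, 0.1987, 0.0367]
ee_rot: [0.998, 0.062, -0.0, -0.0]
ft_force: [0.3, 0.6, -2.0]
opening: 0.0469
grip_force: 61.8
```

>>> apply_moves:
  linear:
    - [0,0,0.04]
    - [0,0,0.07]
    - [0,0,0.1]
    - [0,0,0.1]
    - [0,0,0.1]
  angular:
    - [0,0,0]
    - [0,0,0]
    - [0,0,0]
    - [0,0,0]
    - [0,0,0]

```text
time: 7.55
position: [0.4598, 0.1987, 0.0358]
ee_rot: [0.998, 0.062, -0.0, 0.0]
ft_force: [-0.6, 0.1, -1.8]
opening: 0.0468
grip_force: 61.8
```

>>> apply_moves:
  linear:
    - [0,0,0.03]
    - [0,0,0.06]
    - [0,0,0.06]
    - [0,0,0.06]
  angular:
    - [0,0,0]
    - [0,0,0]
    - [0,0,0]
    - [0,0,0]

```text
time: 7.95
position: [0.4599, 0.1987, 0.0354]
ee_rot: [0.998, 0.062, 0.0, -0.0]
ft_force: [-3.4, -0.8, 4.8]
opening: 0.0467
grip_force: 62.4
```

Contact (about 7 N of change). I release with a partial opening.

>>> apply_moves:
  linear:
    - [0,0,0]
    - [0,0,0]
    - [0,0,0]
    - [0,0,0]
    - [0,0,0]
    - [0,0,0]
  angular:
    - [0,0,0]
    - [0,0,0]
    - [0,0,0]
    - [0,0,0]
    - [0,0,0]
    - [0,0,0]
  jaw: -0.6

```text
time: 8.55
position: [0.4599, 0.1987, 0.0352]
ee_rot: [0.998, 0.062, 0.0, -0.0]
ft_force: [0.6, 0.8, 0.0]
opening: 0.0685
grip_force: 0.0
```

>>> apply_moves:
  linear:
    - [0,0,-0.5]
    - [0,0,-1.5]
    - [0,0,-3]
    - [0,0,-5]
    - [0,0,-8]
    - [0,0,-11]
    - [0,0,-14]
    - [0,0,-16]
    - [0,0,-17]
    - [0,0,-17]
  angular:
    - [0,0,0]
    - [0,0,0]
    - [0,0,0]
    - [0,0,0]
    - [0,0,0]
    - [0,0,0]
    - [0,0,0]
    - [0,0,0]
    - [0,0,0]
    - [0,0,0]

```text
time: 9.55
position: [0.4603, 0.1988, 0.2065]
ee_rot: [0.998, 0.062, 0.001, -0.0]
ft_force: [0.8, -0.6, -0.7]
opening: 0.0683
grip_force: 0.0
```

```bash
python3 -c "
from h import *
go([.575,.2385,.17]);snap('wrist','w3')"
```

```text
t 9.55 pos [0.4603 0.1988 0.2065] yaw 7.15 open 0.0683 F [ 0.8 -0.6 -0.7] grip 0.0
tool shift cm [11.87 -2.5   3.68]
```

View pics/w3.png

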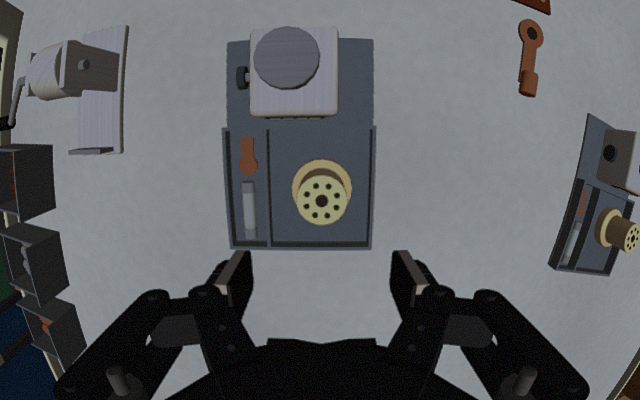

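The socket stands upright in the left bay, top at (321,200). The plunger head centre is at (286,58).

>>> apply_moves:
  linear:
    - [1,-0.2,0]
    - [3,-0.6,0]
    - [6,-1.3,0]
    - [9,-1.9,0]
    - [11,-2.3,0]
    - [11.8,-2.5,0.5]
    - [11.8,-2.5,1.5]
    - [11.8,-2.5,2.5]
    - [11.8,-2.5,3]
    - [11.8,-2.5,3]
  angular:
    - [0,0,0]
    - [0,0,0]
    - [0,0,0]
    - [0,0,0]
    - [0,0,0]
    - [0,0,0]
    - [0,0,0]
    - [0,0,0]
    - [0,0,0]
    - [0,0,0]
  jaw: 1

```text
time: 10.6
position: [0.5729, 0.2379, 0.1742]
ee_rot: [0.998, 0.062, -0.001, 0.0]
ft_force: [0.6, 0.3, 0.2]
opening: -0.0002
grip_force: 0.0
```

```bash
python3 -c "
from h import *
go([.575,.2385,.13])
p,d=snap('wrist','w4');p,d=snap('top','t4');W=cloud('top',d)
i=ctrl.camera_info('wrist');print(wpt((320,208),.13))"
```

```text
t 10.6 pos [0.5729 0.2379 0.1742] yaw 7.15 open -0.0002 F [0.6 0.3 0.2] grip 0.0
tool shift cm [ 0.22 -0.04  4.42]
[0.58871699 0.24084797 0.13      ]
```

View pics/w4.png

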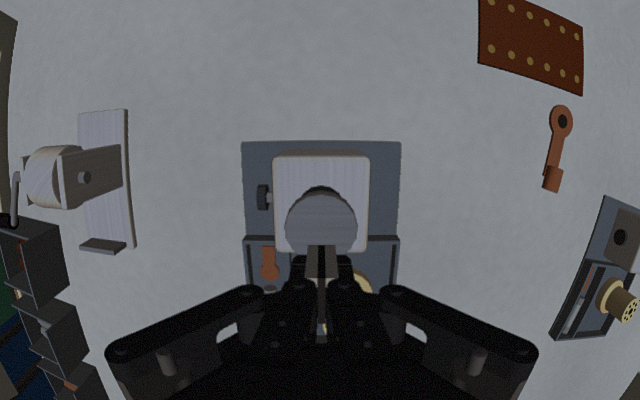

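Closed fingers are centred over the head (column 321, rows 187-257). I press slowly.

>>> apply_moves:
  linear:
    - [0.3,0,1]
    - [0.3,0,2.5]
    - [0.3,0,3.5]
    - [0.3,0,4]
    - [0.3,0,4.3]
    - [0.3,0,4.6]
    - [0.3,0,4.9]
    - [0.3,0,5.1]
    - [0.3,0,5.3]
    - [0.3,0,5.3]
  angular:
    - [0,0,0]
    - [0,0,0]
    - [0,0,0]
    - [0,0,0]
    - [0,0,0]
    - [0,0,0]
    - [0,0,0]
    - [0,0,0]
    - [0,0,0]
    - [0,0,0]

```text
time: 11.7
position: [0.5768, 0.2386, 0.1226]
ee_rot: [0.998, 0.062, 0.0, -0.0]
ft_force: [-3.2, -1.8, 7.0]
opening: -0.0002
grip_force: 3.2
```

>>> apply_moves:
  linear:
    - [0,0,0.1]
    - [0,0,0.2]
    - [0,0,0.3]
    - [0,0,0.4]
    - [0,0,0.5]
    - [0,0,0.6]
    - [0,0,0.65]
    - [0,0,0.7]
    - [0,0,0.7]
  angular:
    - [0,0,0]
    - [0,0,0]
    - [0,0,0]
    - [0,0,0]
    - [0,0,0]
    - [0,0,0]
    - [0,0,0]
    - [0,0,0]
    - [0,0,0]

```text
time: 12.6
position: [0.5769, 0.2386, 0.116]
ee_rot: [0.998, 0.062, 0.0, -0.0]
ft_force: [-5.3, -2.1, 8.9]
opening: 0.0002
grip_force: 4.5
```

>>> apply_moves:
  linear:
    - [0,0,0.08]
    - [0,0,0.16]
    - [0,0,0.22]
    - [0,0,0.28]
    - [0,0,0.32]
    - [0,0,0.32]
  angular:
    - [0,0,0]
    - [0,0,0]
    - [0,0,0]
    - [0,0,0]
    - [0,0,0]
    - [0,0,0]

```text
time: 13.2
position: [0.5768, 0.2386, 0.113]
ee_rot: [0.998, 0.062, 0.0, -0.0]
ft_force: [-5.0, -2.7, 9.9]
opening: 0.0001
grip_force: 5.1
```

>>> apply_moves:
  linear:
    - [0,0,0.04]
    - [0,0,0.08]
    - [0,0,0.12]
    - [0,0,0.12]
  angular:
    - [0,0,0]
    - [0,0,0]
    - [0,0,0]
    - [0,0,0]

```text
time: 13.6
position: [0.5769, 0.2386, 0.1121]
ee_rot: [0.998, 0.062, 0.0, -0.0]
ft_force: [-6.3, -3.0, 13.2]
opening: -0.0003
grip_force: 6.2
```

>>> apply_moves:
  linear:
    - [0,0,0.03]
    - [0,0,0.05]
    - [0,0,0.05]
  angular:
    - [0,0,0]
    - [0,0,0]
    - [0,0,0]

```text
time: 13.9
position: [0.5769, 0.2386, 0.112]
ee_rot: [0.998, 0.062, 0.0, -0.0]
ft_force: [-8.2, -2.8, 16.4]
opening: -0.0005
grip_force: 8.3
```

Force climbs (16 N) with no further travel, so the plunger is at its stop. I hold about 0.7 s, then retract smoothly upward.

>>> apply_moves:
  linear:
    - [0,0,0.03]
    - [0,0,0.03]
    - [0,0,0.03]
    - [0,0,0.03]
    - [0,0,0.03]
    - [0,0,0.03]
    - [0,0,0.03]
  angular:
    - [0,0,0]
    - [0,0,0]
    - [0,0,0]
    - [0,0,0]
    - [0,0,0]
    - [0,0,0]
    - [0,0,0]

```text
time: 14.6
position: [0.5769, 0.2386, 0.112]
ee_rot: [0.998, 0.062, 0.0, -0.0]
ft_force: [-9.0, -3.4, 19.1]
opening: -0.0003
grip_force: 9.6
```

>>> apply_moves:
  linear:
    - [0,0,-0.3]
    - [0,0,-0.7]
    - [0,0,-1.2]
    - [0,0,-1.7]
    - [0,0,-2.4]
    - [0,0,-4]
    - [0,0,-6.5]
    - [0,0,-9]
    - [0,0,-11]
    - [0,0,-12]
  angular:
    - [0,0,0]
    - [0,0,0]
    - [0,0,0]
    - [0,0,0]
    - [0,0,0]
    - [0,0,0]
    - [0,0,0]
    - [0,0,0]
    - [0,0,0]
    - [0,0,0]

```text
time: 15.6
position: [0.5775, 0.2388, 0.232]
ee_rot: [0.998, 0.062, 0.001, -0.0]
ft_force: [-0.3, -0.7, 0.3]
opening: 0.0001
grip_force: 0.0
```

>>> apply_moves:
  linear:
    - [-1,1,0]
    - [-3,3,0]
    - [-6,6,0]
    - [-9,9,0]
    - [-11,12,0]
    - [-12,15,0]
    - [-13,17,0]
    - [-13,18,0]
    - [-13,18,0]
    - [-13,18,0]
  angular:
    - [0,0,0]
    - [0,0,0]
    - [0,0,0]
    - [0,0,0]
    - [0,0,0]
    - [0,0,0]
    - [0,0,0]
    - [0,0,0]
    - [0,0,0]
    - [0,0,0]

```text
time: 16.6
position: [0.4706, 0.0443, 0.2298]
ee_rot: [0.998, 0.062, -0.0, -0.0]
ft_force: [0.7, 1.0, 0.6]
opening: -0.0
grip_force: 0.0
```

```bash
python3 -c "
from h import *
p,d=snap('top','t5');W=cloud('top',d)
b=W[200:300,205:295].reshape(-1,3);q=b[np.hypot(b[:,0]-.575,b[:,1]-.2385)<.015];print('head z',np.nanmedian(q[:,2]))
q=b[(np.hypot(b[:,0]-.46,b[:,1]-.1986)<.04)&(b[:,2]>.055)];print('socket',len(q),q.mean(0),q[:,2].std())
im=cv2.imread('pics/t5.png');cv2.imwrite('pics/c5.png',cv2.resize(im[130:310,200:460],(780,540),interpolation=2))"
```

```text
head z 0.12963624565475795
socket 233 [0.45984945 0.19775644 0.07123492] 0.003700854324063017
```

View pics/c5.png

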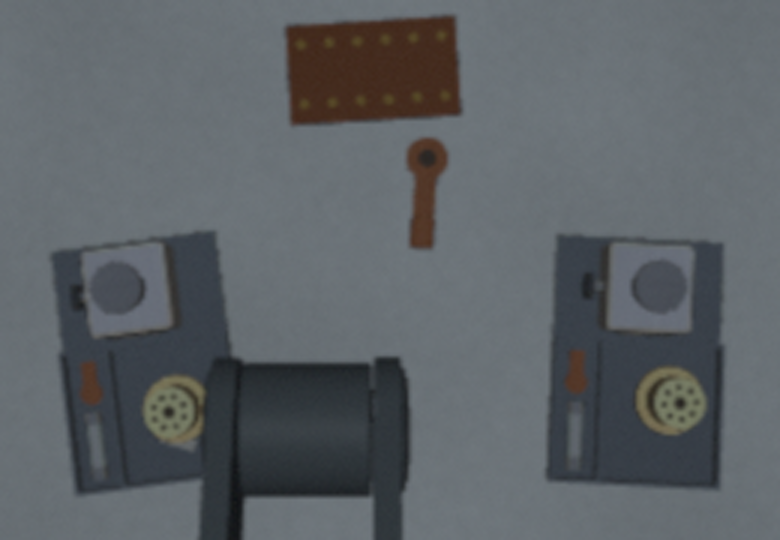

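The left bay's socket stands upright at (172,410) with its top at about z = 0.072. The plunger head is back up at 0.130, and the board, lug and right station look unmoved. Handing in.

```bash
python3 -c "
from plant import ctrl
print(ctrl.hand_in())"
```

```text
the job is handed in; nothing more can be done
None
```

The job is handed in (no verdict was returned): the spare socket stands upright in the left station's bay, resting partly on the paper card. That station's plunger was pressed to its stop, held about 0.7 s at up to 19 N, and has sprung back up.

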